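Close the bend-test span to the gauge notch and clamp the screw

ROBOT

A 7-joint arm with a two-finger parallel gripper is mounted at the origin on a cart in front of the work surface, level with it; the furniture and walls round the work are solid. World frame = base frame: x ahead of the robot, y to its left, z up, the work surface at z = 0. Lengths are in m, angles in rad, forces in N, time in s.
With the tool pointing down it reaches from about 0.4 to 0.85 m from the base axis. Payload 6.9 kg.
Tool frame: the origin (TCP) lies at the centre of the arm's flange, where the gripper is bolted on; the fingertips stand 173 mm ahead of it and the grasp point (between the pads) lies 155 mm ahead of it; z points along the fingers, y is the direction in which the jaws open and shut (so a half turn about z gives the same grasp; the last joint's range is limited). The gripper opens to 85 mm and grips with 20 to 120 N. Pads are 22 mm wide; open, the fingers measure 114 mm over their backs; the gripper's body (76 mm by 85 mm) begins 54 mm behind the grasp point. The pads swing forward as they close: fully open they stand 13 mm farther back than shut.
Start: joints at [1.212, 0.507, -0.238, 1.5, 0.126, 1.149, -0.155], TCP at [0.28, -0.559, 0.405] pointing down, gripper open.
Joint ranges: [-3.08, 3.08], [-0.24, 2.05], [-1.43, 1.35], [0, 2.5], [-1.52, 4.66], [0.17, 1.96], [-2.89, 2.89]. Speed limits (rad/s): [2.39, 2.39, 3.14, 3.14, 3.14, 3.14, 3.14].

INTERFACE

Orientations are given as a unit quaternion [x, y, z, w].
In Python, from rig import get_obs, vision, workorder gives the robot as it stands.
- The arm moves only by the tool send_rows, never from a script. Its argument "deltas" is text: rows parted by semicolons, each of 5 numbers parted by spaces: the finger opening in m, from 0 to 0.0854, then the shift along the world's x, y, z in m, then the turn about the world's z in degrees. A call has 1 to 10 rows; each row is the pose to reach, as a shift and turn from the pose commanded when the call began; what a row does not reach only later rows make up. A row lasts 1/10 s, in which the tool goes at most 50 mm and 8.59 degrees, less where a joint would pass 70% of its speed; a pose out of reach is approached as far as the arm can. A call with a gripper value outside its range is refused whole. The fingers move at their own pace and stop on an object; the grip force is fixed at half the most. Time passes only in rows, so rows that repeat a pose let the fingers close. It gives the time, the measured TCP pose, the force and the opening at its end, in the units of the state.
- get_obs(): the state, without advancing time (a new reading comes with each control period).
- vision.read_camera(name): name is "scene" or "top" or "wrist"; returns a dict with "img" (400x640x3 uint8, red, green, blue), "fx", "fy", "cx", "cy" (pixels), "R" (3x3) and "t" (3): a world point X has camera coordinates R X + t. Camera axes: x right, y down, z forward; pixel columns grow to the right and rows downward; lengths in m; the calibration is good to about 2 mm. The wrist camera is an equidistant fisheye: a pixel r from the principal point sees the ray r / f radians off the axis. A picture is of the moment at which its call begins. There is no depth.
- workorder.finish_job(): hands the job in, once; it reports no verdict.
Trained networks look in a picture, given as the dict that the camera call returned (one of the last four; its "shot" number tells which), for a name from the list of things; names that differ only in an ending like _2 or _b are one class to them, and where a whole thing is asked for, a point or a joint stands for the part that bears it (a point fixed in the world has none). Each returns a list of dicts, best first, with "conf" (0 to 1); they miss things now and then, are a little off and sometimes report something else, mostly with a low value. They report only what shows in the picture. A call takes as long as a camera call.
- vision.search_frame(picture, label): "position" ([x, y, z] in m, in the coordinates of the camera as it stood for that picture, good to about 4 mm: the middle of the surface that is visible of it).
The state is a dict: "clock": time; "q": joint angles; "qd": joint speeds; "tau": joint torques, N m; "tool_pos": TCP position; "tcp_rot": TCP orientation; "contact_force": force on the tool from outside, world axes, zero at the start; "ft_torque": the same for the moment, N m; "gripper_width": finger opening in m.
Only numpy, scipy, OpenCV 4.12 (cv2) and the standard library are available. Lean on these libraries where they do the work, as an engineer would, in place of code of your own. Each camera call takes 0.05 s, during which the arm holds its last target. There are 200 camera calls.

TASK

Set the span of the three-point-bend fixture: with a fingertip on its knurled wheel, roll the wheel until the tip of the sliding support's pointer stands in the notch of the gauge marker on the scale rail. Then push the black clamp lever at the other end fully round, away from the robot, so that the screw is locked with the pointer still in the notch. Move the sliding support only by the wheel, not by pushing it, and leave the loose parts on the bench where they lie.

Things in the scene. Friction and masses are not known exactly. Their poses are not given: they have to be found in the camera images.
- bend_fixture: fixture fixed to the bench, base 224 x 88 x 10 mm, lying across the robot's front. Origin: centre of its underside; x along the screw from the wheel end (at the left) to the clamp end (right), y away from the robot, z up. In this frame (mm): grey wheel housing x -102..-64, y -36..36, top z 50; scale rail y -41..-31, top z 40; fixed support x 38..66, top z 52; tail block x 81..107, top z 53
- wheel_crest (a point): top of the knurled steel wheel's rim (fixed point, z 58, 8 mm above the housing; fixture x -83, y 0). Wheel 48 mm diameter, 15 mm wide, upright, turns about the fixture's x, does not sink; 18 mm of rim are bare either side of the crest. A fingertip pressed on it with 5 to 15 N and drawn along fixture y drags it (2 N at the rim); several strokes needed; it stays where left
- wheel (a joint): angle of the knurled wheel in rad, 0..9; it grows when the crest is rolled towards the fixture's -y (towards the robot). Each radian moves the sliding support and its pointer 5 mm towards +x (span closes); rolling back moves it back
- pointer_tip (a point): sharp tip of the conical dark steel pointer (7 mm thick at its root, 8 mm long) on the robot's side of the sliding support, pointing towards the robot over the scale rail, z 44 mm; moves along the fixture's x with the wheel
- gauge_notch (a point): middle of the mouth of the 4 mm wide notch of the gauge marker, a dark steel saddle 16 mm long clipped over the scale rail, with two prongs rising 6 mm above the rail; z 44 mm. The pointer is right when pointer_tip and gauge_notch have the same fixture x (their y agrees). At the start the pointer stands 9 to 25 mm to the wheel side (-x) of it
- sliding_support: steel block with a dark roller on top, carried along the fixture's x by the screw; 34 mm long, 61 mm wide, top at z 52 mm, between the wheel housing and the fixed support. Origin: middle of the block in x and y, at bench height. Not to be pushed
- lever_knob (a point): centre of the black ball, 17 mm diameter, on the end of the clamp lever, z 67 mm; 58 mm from the lever's upright axis, which is at fixture x 94, y 0 mm. The ball hangs out beyond the right end of the base (fixture x 121 to 152 mm), nothing but bench below it
- clamp_lever (a joint): lever angle in rad: 0 open (arm points 10 degrees to the fixture's -y side of +x); grows anticlockwise from above to the stop at 1.25 (arm 62 degrees to the +y side, away from the robot), so the ball goes about 61 mm along fixture +y and 30 mm along -x. Takes 2 to 5 N at the ball, stays where left. From about 0.5 it brakes the screw, so roll the wheel before closing it
- ball_bearing: loose ball bearing 35 mm across, 11 mm high, on the bench past the wheel end of the fixture; leave it
- allen_key: loose hex key 74 x 28 mm, 5 mm thick, on the bench close behind the fixture; leave it
- vee_block: loose steel V-block 46 x 50 x 40 mm, on the right; leave it
- oblong_block: loose oblong steel block 42 x 100 x 16 mm, on the left; leave it
- round_block: loose round steel block 50 mm across, 12 mm high, on the left; leave it
- puck: loose black round specimen puck 30 mm across, 19 mm high, at the front edge on the right; leave it

How it is judged:
By the outcome, as a careful person would: the job done as asked, in the order asked, and still so for the second after the job is handed in, with the robot touching nothing.
It also fails if it takes over 64 s, if anything falls off the work surface, if the arm or the gripper's body presses on something with over 40 N, if the wrist force passes 120 N, or if a joint passes its speed limit or range.

## Working session

There is one attempt and no reset: what is moved stays moved. The work goes in short steps, Python scripts to look and compute and a tool call to move; the robot and the scene stay as the last step left them, time stands still between calls to the robot, and variables do not carry over. Pictures are saved under pics/ and viewed, about 8 in all and at most 12, crops included, and the job is handed in when it is done.

Besides the shell and the picture viewer there is one more tool, called after ">>>" as name(argument=value, ...) on one line, values as JSON. send_rows: Moves the arm, as the interface text tells. Its arguments: {"type":"object","properties":{"deltas":{"type":"string"}},"required":["deltas"]}

```bash
mkdir -p pics
cat > h.py <<'E'
from rig import get_obs, vision, workorder
import numpy as np, cv2
def cam(n): 
    return vision.read_camera(n)
def save(p,f,crop=None,s=1):
    im=p["img"][:,:,::-1]
    if crop: x0,y0,x1,y1=crop; im=im[y0:y1,x0:x1]
    cv2.imwrite("pics/"+f,cv2.resize(im,None,fx=s,fy=s,interpolation=cv2.INTER_CUBIC))
def w(p,c): return np.array(p["R"]).T@(np.array(c)-np.array(p["t"]))
def find(p,l):
    return [(round(d["conf"],2),np.round(w(p,d["position"]),4).tolist()) for d in vision.search_frame(p,l)[:2]]
def px(p,X):
    c=np.array(p["R"])@np.array(X)+p["t"]; return p["fx"]*c[0]/c[2]+p["cx"],p["fy"]*c[1]/c[2]+p["cy"]
def atz(p,u,v,z):
    R=np.array(p["R"]);o=-R.T@p["t"];d=R.T@np.array([(u-p["cx"])/p["fx"],(v-p["cy"])/p["fy"],1]);return o+d*(z-o[2])/d[2]
E
python3 - <<'E'
from h import *
o=get_obs();print(o["clock"],o["tool_pos"],o["tcp_rot"],o["contact_force"],o["gripper_width"])
for n in ("top","scene"):
    p=cam(n);save(p,n+"0.png");print(n,p["fx"],p["cx"],p["cy"],(-np.array(p["R"]).T@p["t"]).round(3))
    for l in ["bend_fixture","wheel_crest","pointer_tip","gauge_notch","sliding_support","lever_knob"]: print(l,find(p,l))
E
```

```text
0.0 [ 0.27999423 -0.55856318  0.40383538] [ 9.73113865e-01  2.30322878e-01 -2.16316262e-04 -8.55299944e-04] [-0.19522896  0.55043175 -0.19618165] 0.08529563065075317
top 432.9196931946099 323.83154248035 200.2530349936796 [0.26  0.002 1.385]
bend_fixture [(0.76, [0.4284, -0.0785, 0.0388])]
wheel_crest [(0.72, [0.4279, -0.0746, 0.0375])]
pointer_tip [(0.68, [0.4317, -0.0407, 0.0377])]
gauge_notch []
sliding_support [(0.49, [0.4342, -0.033, 0.0439])]
lever_knob [(0.5, [0.435, -0.1907, 0.0706])]
scene 383.06806735772597 321.8938102357918 201.05984152273606 [-0.221  0.474  0.656]
bend_fixture [(0.7, [0.4077, -0.0474, 0.0366]), (0.26, [0.4106, 0.3368, 0.0147])]
wheel_crest [(0.83, [0.4093, -0.0463, 0.0366]), (0.28, [0.4284, -0.0297, 0.045])]
pointer_tip [(0.74, [0.4234, -0.0328, 0.0424])]
gauge_notch []
sliding_support [(0.52, [0.4282, -0.0317, 0.0441])]
lever_knob [(0.68, [0.4351, -0.1836, 0.0646]), (0.57, [0.4264, -0.0296, 0.0442])]
```

View pics/top0.png

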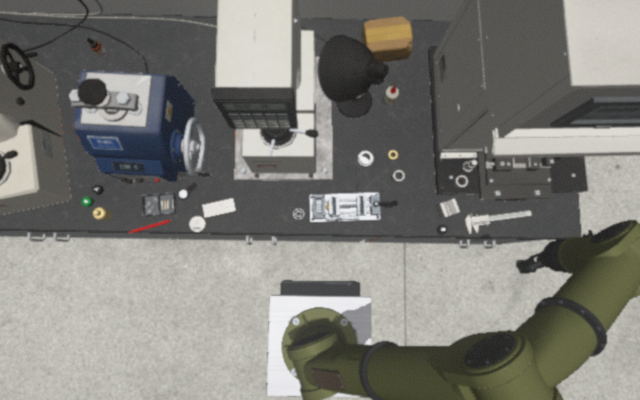

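View pics/scene0.png

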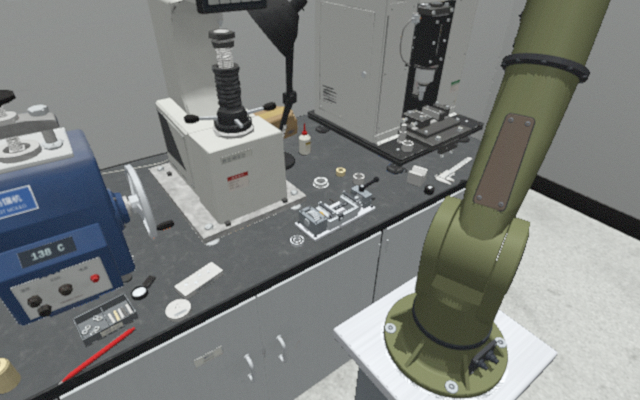

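The top view shows the fixture at about px (310–380, 193–221), with the lever ball at (390, 204) and loose parts on both sides. The scene view shows the press behind it, about 50 mm clear. I'll move above the fixture for a close look.

>>> send_rows(deltas="0 0.012 0.048 0 -8;0 0.025 0.096 0 -16;0 0.038 0.144 0 -24;0 0.05 0.19 0 -26.6;0 0.063 0.24 0 -26.6;0 0.075 0.29 0 -26.6;0 0.09 0.335 0 -26.6;0 0.1 0.38 0 -26.6;0 0.11 0.43 0 -26.6;0 0.12 0.475 0 -26.6")

```text
clock: 1.7
tool_pos: [0.4001, -0.0815, 0.4051]
tcp_rot: [1.0, 0.0, 0.001, 0.0]
contact_force: [1.3, 0.3, 0.3]
gripper_width: 0.0002
```

Run:
```python
from h import *
o=get_obs();print(o["clock"],o["tool_pos"],o["tcp_rot"],o["contact_force"],o["gripper_width"])
p=cam("wrist");save(p,"w1.png");print(p["fx"],p["cx"],p["cy"],p["R"],(-np.array(p["R"]).T@p["t"]).round(3))
for l in ["bend_fixture","wheel_crest","pointer_tip","gauge_notch","sliding_support","lever_knob"]: print(l,find(p,l))
```

```text
1.7 [ 0.40006456 -0.08152644  0.40509053] [9.99999785e-01 3.27791862e-04 5.45274053e-04 1.58393177e-04] [1.32030546 0.27290986 0.26545334] 0.00021261923690252366
309.70691628693146 324.00701270349936 201.45423801810216 [[ 1.73487693e-03 -9.99998463e-01 -2.51913301e-04]
 [-9.53650531e-01 -1.73027255e-03  3.00911400e-01]
 [-3.00911373e-01 -2.81806991e-04 -9.53652068e-01]] [ 0.476 -0.081  0.376]
bend_fixture [(0.56, [0.4294, -0.0763, 0.0442])]
wheel_crest [(0.88, [0.441, -0.0743, 0.0459])]
pointer_tip [(0.65, [0.4278, -0.0385, 0.0421])]
gauge_notch [(0.42, [0.3888, -0.0526, 0.0479])]
sliding_support [(0.86, [0.4249, -0.0417, 0.0435]), (0.62, [0.4785, -0.0884, 0.0065])]
lever_knob [(0.96, [0.4364, -0.1914, 0.0708])]
```

View pics/w1.png

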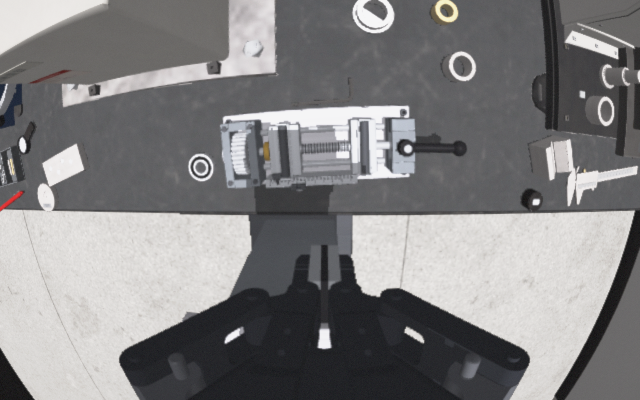

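```bash
python3 -c "
import cv2;i=cv2.imread('pics/w1.png')[95:200,210:475];cv2.imwrite('pics/w1c.png',cv2.resize(i,None,fx=3,fy=3,interpolation=cv2.INTER_CUBIC))"
```

```text
(no output)
```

View pics/w1c.png

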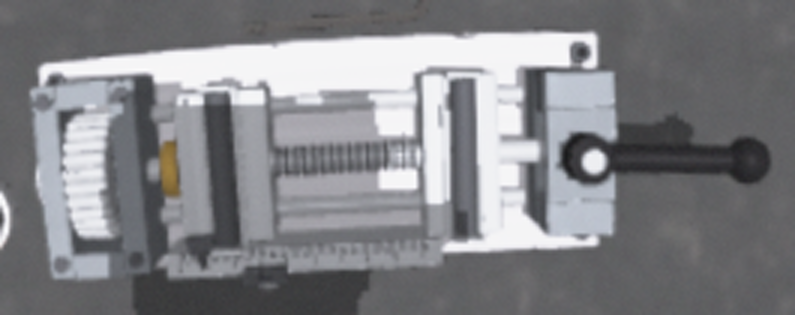

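```bash
cat >> h.py <<'E'
def fray(p,u,v):
    R=np.array(p["R"]);a,b=(u-p["cx"])/p["fx"],(v-p["cy"])/p["fy"];t=np.hypot(a,b);k=np.sinc(t/np.pi)
    return -R.T@p["t"],R.T@np.array([a*k,b*k,np.cos(t)])
def fz(p,u,v,z):
    o,d=fray(p,u,v);return o+d*(z-o[2])/d[2]
def fpx(p,X):
    c=np.array(p["R"])@np.array(X)+p["t"];n=np.hypot(c[0],c[1]);t=np.arctan2(n,c[2]);return np.array([p["fx"]*t*c[0]/n+p["cx"],p["fy"]*t*c[1]/n+p["cy"]])
def fw(P,X):  # P=[x,y,yaw], fixture mm -> world m
    c,s=np.cos(P[2]),np.sin(P[2]);return np.array([P[0]+(c*X[0]-s*X[1])/1e3,P[1]+(s*X[0]+c*X[1])/1e3,X[2]/1e3])
def wf(P,W):
    c,s=np.cos(P[2]),np.sin(P[2]);d=np.array(W[:2])-P[:2];return 1e3*np.array([c*d[0]+s*d[1],-s*d[0]+c*d[1]])
E
python3 - <<'E'
from h import *
from scipy.optimize import least_squares
import json
p=cam("wrist")
K=[((748,160),(94+58*np.cos(.1745),-58*np.sin(.1745),67)),((42,66),(-112,44,10)),((596,35),(112,44,10)),((597,243),(112,-44,10)),((33,88),(-102,36,50)),((55,278),(-102,-36,50)),((613,70),(107,None,53)),((613,235),(107,None,53))]
K=[(np.array(a)/3+[210,95],b) for a,b in K if b[1] is not None]
for a,b in K: print(a,fz(p,*a,b[2]/1e3).round(4))
f=lambda P:np.concatenate([fpx(p,fw(P,b))-a for a,b in K])
r=least_squares(f,[.43,-.08,-1.57],loss="soft_l1");print(r.x,r.fun.round(1))
P=r.x;json.dump(P.tolist(),open("P.json","w"))
for n,c,z in(("ptr",(205,265),.044),("gauge",(267,278),.044)):
    W=fz(p,*(np.array(c)/3+[210,95]),z);print(n,W.round(4),wf(P,W).round(1))
print("crest",fw(P,(-83,0,58)),"px",fpx(p,fw(P,(-83,0,58))),"knob",fw(P,(151,-10,67)))
E
```

```text
[459.33333333 148.33333333] [ 0.4376 -0.2291  0.067 ]
[224. 117.] [0.4672 0.036  0.01  ]
[408.66666667 106.66666667] [ 0.4785 -0.1855  0.01  ]
[409. 176.] [ 0.3932 -0.1901  0.01  ]
[221.         124.33333333] [0.4604 0.0266 0.05  ]
[228.33333333 187.66666667] [0.3892 0.0228 0.05  ]
[ 0.43068387 -0.07716217 -1.51000569] [-1.   7.2 -1.  -0.4  0.7 -2.4  1.2 -0.2 -0.2 -0.   0.4  0.5]
ptr [ 0.3921 -0.0339  0.044 ] [-45.5 -35.9]
gauge [ 0.387  -0.0569  0.044 ] [-22.9 -42.3]
crest [0.42564136 0.00568451 0.058     ] px [238.84366632 156.37914823] knob [ 0.42987608 -0.22849078  0.067     ]
```

Run:
```python
from h import *
t=cam("top");s=cam("scene")
for n,(a,b) in {"knobR":((312,133),(270,105)),"spindle":((280,135),(235,122)),"bodyFR_top":((314,172),(287,147)),"bodyFR_bot":((314,172),(290,195)),"bodyFL_top":((243,170),(206,168))}.items():
    A=[];
    L=[]
    for p,(u,v) in((t,a),(s,b)):
        o=atz(p,u,v,0);o2=atz(p,u,v,1);d=(o2-o)/np.linalg.norm(o2-o);M=np.eye(3)-np.outer(d,d);A.append(M);L.append(M@o)
    X=np.linalg.solve(sum(A),sum(L));print(n,X.round(3),np.round([px(t,X),px(s,X)],0).tolist())
print(atz(t,240,90,.5),atz(t,240,90,.3),atz(t,300,178,.01))
```

```text
knobR [0.587 0.028 0.298] [[312.0, 133.0], [270.0, 105.0]]
spindle [0.59  0.118 0.273] [[278.0, 134.0], [237.0, 122.0]]
bodyFR_top [0.504 0.027 0.215] [[312.0, 171.0], [289.0, 147.0]]
bodyFR_bot [0.531 0.021 0.056] [[315.0, 173.0], [288.0, 195.0]]
bodyFL_top [0.508 0.228 0.221] [[239.0, 168.0], [212.0, 169.0]]
[0.61817016 0.17902224 0.5       ] [0.69918422 0.21892914 0.3       ] [0.52304885 0.07089535 0.01      ]
```

```bash
python3 -c "
from h import *
print(np.round(get_obs()['q'],3),get_obs()['clock'])"
```

```text
[ 0.433  0.179 -0.338  2.021  0.072  0.954 -1.515] 2.2
```

>>> send_rows(deltas="0 0 0 0 8.5;0 0 0 0 17;0 0 0 0 25.5;0 0 0 0 34;0 0 0 0 42.5;0 0 0 0 51;0 0 0 0 59.5;0 0 0 0 68;0 0 0 0 76.5;0 0 0 0 85")

```text
clock: 3.2
tool_pos: [0.4, -0.0845, 0.4046]
tcp_rot: [0.736, 0.677, -0.0, -0.0]
contact_force: [-0.4, -0.8, 0.0]
gripper_width: 0.0004
```

>>> send_rows(deltas="0 0 0.01 0 8.5;0 0.003 0.02 0 17;0 0.006 0.03 0 25.5;0 0.009 0.04 0 34;0 0.012 0.05 0 42.5;0 0.015 0.06 0 51;0 0.018 0.07 0 59.5;0 0.02 0.08 0 68;0 0.022 0.088 0 76.5;0 0.025 0.088 0 85")

```text
clock: 4.2
tool_pos: [0.4251, 0.0046, 0.4048]
tcp_rot: [0.084, 0.996, 0.0, 0.0]
contact_force: [0.4, -0.8, 0.0]
gripper_width: 0.0
```

>>> send_rows(deltas="0 0 0 -0.03 8.5;0 0 0 -0.06 13.5;0 0 0 -0.09 13.5;0 0 0 -0.12 13.5;0 0 0 -0.12 13.5;0 0 0 -0.12 13.5")

```text
clock: 4.8
tool_pos: [0.4253, 0.0041, 0.285]
tcp_rot: [-0.031, 1.0, 0.0, -0.001]
contact_force: [0.3, 0.0, 0.5]
gripper_width: -0.0002
```

Run:
```python
from h import *
import json
P=json.load(open("P.json"))
o=get_obs();print(o["clock"],o["tool_pos"],o["tcp_rot"],o["contact_force"],o["q"][6])
p=cam("wrist");save(p,"w2.png",s=1.2);print(p["R"],(-np.array(p["R"]).T@p["t"]).round(3))
for l in ["wheel_crest","pointer_tip","gauge_notch","sliding_support","lever_knob"]: print(l,find(p,l))
for X in((-83,0,58),(-102,-36,50),(-64,-36,50),(-45,-36,44),(-23,-36,44)):print(X,fpx(p,fw(P,X)).round(1))
```

```text
4.8 [0.4252992  0.00410544 0.28496843] [-3.06530978e-02  9.99529931e-01  1.74564128e-04 -5.24350931e-04] [0.25709847 0.01573657 0.52624915] 0.9670814741253624
[[-6.23239062e-02  9.98055555e-01  9.16218820e-04]
 [ 9.51557740e-01  5.91433472e-02  3.01728243e-01]
 [ 3.01087361e-01  1.96767178e-02 -9.53393533e-01]] [ 0.347 -0.     0.256]
wheel_crest [(0.79, [0.4235, -0.0653, 0.0447])]
pointer_tip [(0.7, [0.4174, -0.0671, 0.0421]), (0.64, [0.4213, -0.0317, 0.0426])]
gauge_notch [(0.81, [0.3869, -0.0523, 0.0463]), (0.44, [0.4359, -0.1808, 0.0664])]
sliding_support [(0.82, [0.4198, -0.035, 0.0438])]
lever_knob [(0.75, [0.4071, 0.0741, 0.0169]), (0.73, [0.4339, -0.1867, 0.0702])]
(-83, 0, 58) [325.4 224.1]
(-102, -36, 50) [353.4 170.4]
(-64, -36, 50) [297.6 170.3]
(-45, -36, 44) [271.5 168.7]
(-23, -36, 44) [241.4 169.2]
```

View pics/w2.png

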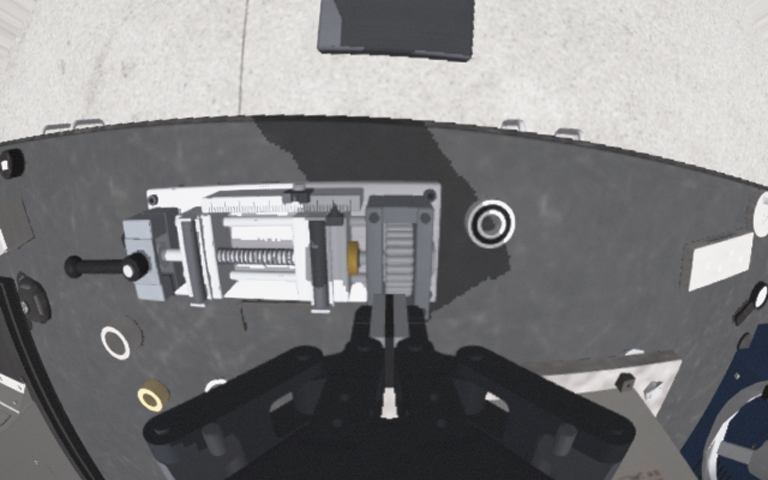

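Run:
```python
from h import *
p=cam("wrist");save(p,"w3.png",(40,140,380,270),2.35)
```

```text
(no output)
```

View pics/w3.png

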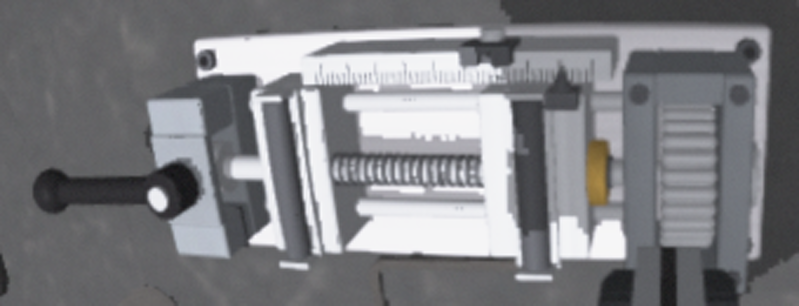

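Run:
```python
from h import *
from scipy.optimize import least_squares
import json
p=cam("wrist")
K=[((197,42),(112,-44,10)),((768,27),(-112,-44,10)),((627,73),(-64,-36,50)),((752,73),(-102,-36,50)),((762,258),(-112,44,10))]
T=lambda a:np.array(a)/2.35+[40,140]
f=lambda P:np.concatenate([fpx(p,fw(P,b))-T(a) for a,b in K])
r=least_squares(f,[.43,-.08,-1.51],loss="soft_l1");print(r.x,r.fun.round(1))
P=r.x;json.dump(P.tolist(),open("P2.json","w"))
for n,c,z in(("ptr",(561,68),.044),("gauge",(488,64),.044),("knob",(52,190),.067),("whL",(664,110),.05),("whR",(716,110),.05)):
    W=fz(p,*T(c),z);print(n,W.round(4),wf(P,W).round(1))
W=fw(P,(-83,0,58));print("crest",W,"crop px",(fpx(p,W)-[40,140])*2.35,"TCP",get_obs()["tool_pos"])
```

```text
[ 0.43168848 -0.07160054 -1.50862002] [-1.3  0.3  1.3 -0.3 -1.1 -0.   1.4  0.1 -0.4  0.2]
ptr [ 0.3926 -0.0294  0.044 ] [-44.6 -36.3]
gauge [ 0.3925 -0.0519  0.044 ] [-22.1 -37.9]
knob [ 0.4396 -0.2258  0.067 ] [154.4  -1.7]
whL [0.4022 0.0022 0.05  ] [-75.5 -24.8]
whR [0.4012 0.0174 0.05  ] [-90.7 -24.9]
crest [0.42653117 0.01123908 0.058     ] crop px [689.68487012 198.88080116] TCP [0.4252252  0.00421315 0.28524663]
```

>>> send_rows(deltas="0 0.011 0.0045 -0.015 0;0 0.011 0.0045 -0.03 0;0 0.011 0.0045 -0.045 0;0 0.011 0.0045 -0.051 0;0 0.011 0.0045 -0.053 0;0 0.011 0.0045 -0.053 0")

```text
clock: 5.8
tool_pos: [0.4362, 0.0089, 0.2319]
tcp_rot: [-0.031, 1.0, -0.0, 0.0]
contact_force: [0.7, -1.4, -0.6]
gripper_width: -0.0002
```

>>> send_rows(deltas="0 0 0 -0.001 0;0 0 0 -0.001 0")

```text
clock: 6.0
tool_pos: [0.4363, 0.0088, 0.2311]
tcp_rot: [-0.031, 1.0, -0.0, 0.001]
contact_force: [0.1, -0.3, 1.6]
gripper_width: -0.0001
```

>>> send_rows(deltas="0 0 0 -0.001 0;0 0 0 -0.001 0")

```text
clock: 6.2
tool_pos: [0.437, 0.0089, 0.2306]
tcp_rot: [-0.031, 1.0, -0.0, 0.002]
contact_force: [1.0, -1.2, 8.9]
gripper_width: 0.0001
```

>>> send_rows(deltas="0 -0.004 -0.0002 0 0;0 -0.008 -0.0005 0 0;0 -0.012 -0.0007 0 0;0 -0.016 -0.001 0 0;0 -0.02 -0.0012 0 0;0 -0.02 -0.0012 0 0")

```text
clock: 6.8
tool_pos: [0.4165, 0.0079, 0.2307]
tcp_rot: [-0.031, 1.0, -0.0, 0.001]
contact_force: [-0.9, 1.2, 11.7]
gripper_width: -0.0001
```

```bash
cat >> h.py <<'E'
def look(f=None):
    p=cam("wrist")
    if f: save(p,f,(40,140,380,270),2.35)
    print(get_obs()["clock"],"ptr",find(p,"pointer_tip"),"sup",find(p,"sliding_support"),"gauge",find(p,"gauge_notch"));return p
E
python3 -c "
from h import *
look('w4.png')"
```

```text
6.85 ptr [(0.63, [0.4185, -0.0364, 0.0416])] sup [(0.97, [0.417, -0.0365, 0.0431])] gauge [(0.73, [0.3857, -0.0527, 0.046])]
```

View pics/w4.png

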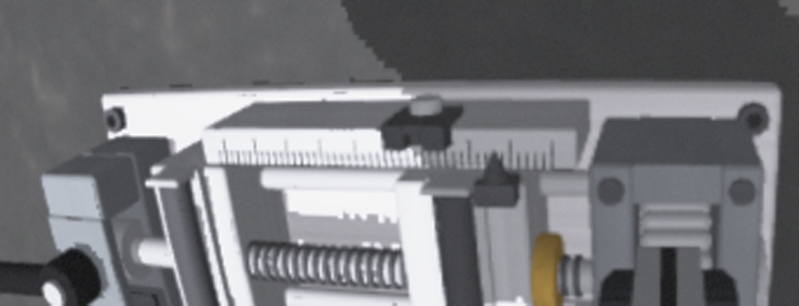

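>>> send_rows(deltas="0 0 0 0.004 0;0 0.02 0.0012 0.004 0;0 0.02 0.0012 0.002 0;0 0.02 0.0012 0 0;0 0.02 0.0012 0 0;0 0.015 0.0009 0 0;0 0.01 0.0006 0 0;0 0.005 0.0003 0 0;0 0 0 0 0;0 0 0 0 0")

```text
clock: 8.0
tool_pos: [0.4151, 0.0078, 0.2301]
tcp_rot: [-0.031, 1.0, -0.0, 0.0]
contact_force: [-1.7, 0.1, 7.5]
gripper_width: -0.0001
```

>>> send_rows(deltas="0 0 0 0.004 0;0 0.02 0.0012 0.004 0;0 0.02 0.0012 0.002 0;0 0.02 0.0012 0 0;0 0.02 0.0012 0 0;0 0.015 0.0009 0 0;0 0.01 0.0006 0 0;0 0.005 0.0003 0 0;0 0 0 0 0;0 0 0 0 0")

```text
clock: 9.0
tool_pos: [0.4148, 0.0077, 0.2299]
tcp_rot: [-0.031, 1.0, -0.0, -0.0]
contact_force: [-2.3, 0.7, 6.5]
gripper_width: 0.0001
```

```bash
cat > track.py <<'E'
from h import *
import sys
def at(m,c):
    x,y=c
    def v(a,b,c2): d=a-2*b+c2; return 0.5*(a-c2)/d if d else 0
    return x+v(m[y,x-1],m[y,x],m[y,x+1]),y+v(m[y-1,x],m[y,x],m[y+1,x])
t=cv2.imread("pics/w4.png");p=cam("wrist");save(p,sys.argv[1],(40,140,380,270),2.35);i=cv2.imread("pics/"+sys.argv[1])
out=[]
for (x0,y0,x1,y1),(tx,ty) in (((473,150,520,208),(494,155)),((380,92,466,155),(418,148))):
    m=cv2.matchTemplate(i,t[y0:y1,x0:x1],cv2.TM_CCOEFF_NORMED);_,s,_,l=cv2.minMaxLoc(m);c=at(m,l)
    q=(c[0]-x0+tx,c[1]-y0+ty);W=fz(p,q[0]/2.35+40,q[1]/2.35+140,.044);out.append(W);print(np.round(q,1),round(s,3),W.round(4))
import json
P=json.load(open("P2.json"));a=[wf(P,W) for W in out];print("gap mm",(a[1]-a[0]).round(2),get_obs()["clock"],get_obs()["contact_force"].round(1))
E
python3 track.py w5.png
```

```text
[454.7 164.3] 0.887 [ 0.3941 -0.0432  0.044 ]
[418.  157.7] 0.989 [ 0.3931 -0.0524  0.044 ]
gap mm [ 9.09 -1.59] 9.05 [-3.1  1.   9.6]
```

>>> send_rows(deltas="0 0 0 0.004 0;0 0.02 0.0012 0.004 0;0 0.02 0.0012 0.002 0;0 0.02 0.0012 0 0;0 0.02 0.0012 0 0;0 0.015 0.0009 0 0;0 0.01 0.0006 0 0;0 0.005 0.0003 0 0;0 0 0 0 0;0 0 0 0 0")

```text
clock: 10.05
tool_pos: [0.4149, 0.0078, 0.2299]
tcp_rot: [-0.031, 1.0, -0.0, -0.0]
contact_force: [-1.1, 1.0, 8.2]
gripper_width: -0.0001
```

```bash
python3 track.py w6.png
```

```text
[437.5 162.7] 0.749 [ 0.3941 -0.0475  0.044 ]
[418.  157.3] 0.986 [ 0.3931 -0.0524  0.044 ]
gap mm [ 4.82 -1.31] 10.1 [-2.8  0.3  9.8]
```

>>> send_rows(deltas="0 0 0 0.004 0;0 0.018 0.001 0.004 0;0 0.018 0.001 0.002 0;0 0.018 0.001 0 0;0 0.018 0.001 0 0;0 0.014 0.0008 0 0;0 0.01 0.0006 0 0;0 0.006 0.0004 0 0;0 0.002 0.0001 0 0;0 0.002 0.0001 0 0")

```text
clock: 11.1
tool_pos: [0.4177, 0.008, 0.2306]
tcp_rot: [-0.031, 1.0, -0.0, 0.001]
contact_force: [-0.9, -1.0, 18.6]
gripper_width: 0.0003
```

```bash
python3 track.py w7.png; python3 -c "
import cv2;i=cv2.imread('pics/w7.png')[90:230,340:560];cv2.imwrite('pics/w7c.png',cv2.resize(i,None,fx=3,fy=3,interpolation=cv2.INTER_CUBIC))"
```

```text
[ 74.8 237.1] 0.749 [ 0.432  -0.1776  0.044 ]
[417.4 143.9] 0.975 [ 0.3933 -0.0525  0.044 ]
gap mm [-127.31  -30.85] 11.15 [-0.7  0.1 18.1]
```

View pics/w7c.png

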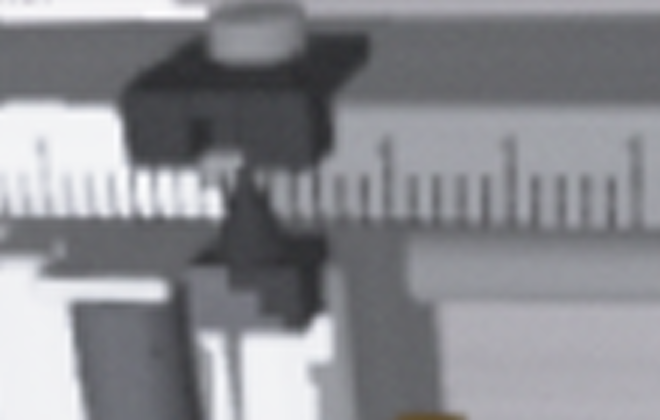

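Tip at (243,165) in the crop, notch mouth around (222,160), so the pointer is about 1–1.5 mm short. I'll compare with the earlier view, where the notch is uncovered.

```bash
python3 -c "
import cv2,numpy as np
a=cv2.imread('pics/w4.png')[85:205,370:500];b=cv2.imread('pics/w7.png')[81:201,370:500]
cv2.imwrite('pics/cmp.png',cv2.resize(np.hstack([a,b]),None,fx=3,fy=4,interpolation=cv2.INTER_CUBIC))"
```

```text
(no output)
```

View pics/cmp.png

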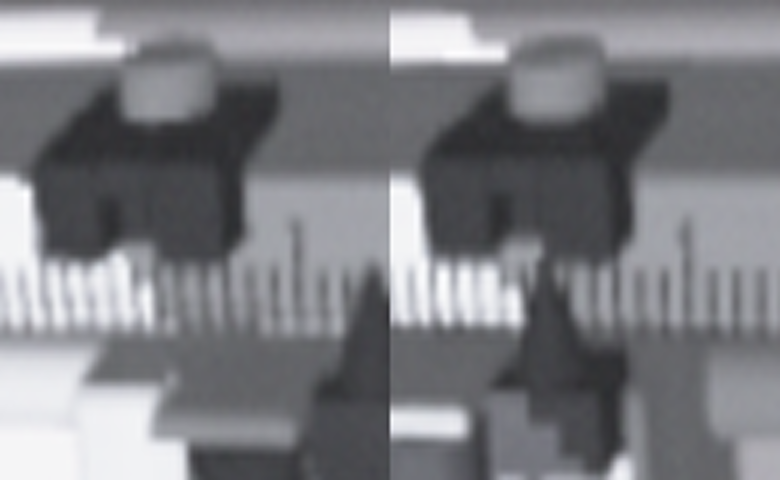

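>>> send_rows(deltas="0 0 0 0.016 0;0 -0.002 -0.03 0.016 0;0 -0.004 -0.056 0.016 0;0 -0.004 -0.056 0.016 0;0 -0.004 -0.056 0.016 0")

```text
clock: 11.65
tool_pos: [0.4132, -0.0487, 0.2453]
tcp_rot: [-0.03, 1.0, 0.0, -0.001]
contact_force: [-0.2, -0.4, 0.9]
gripper_width: 0.0002
```

Run:
```python
from h import *
import json
P=json.load(open("P2.json"))
p=cam("wrist");print(get_obs()["clock"],(-np.array(p["R"]).T@p["t"]).round(4))
u,v=fpx(p,fw(P,(-22.1,-37,44)));print(u,v)
x,y=int(u),int(v);np.save("v8.npy",p["img"])
save(p,"w8.png",(x-40,y-26,x+40,y+34),10)
c=lambda X:(fpx(p,fw(P,X))-[x-40,y-26])*10
print(c((-22.1,-36,44)),c((-21.1,-36,44)),c((-22.1,-36,46)),c((-22.1,-41,46)),x,y)
```

```text
11.7 [ 0.3347 -0.0531  0.2165]
319.76406067434175 208.09334180633633
[407.73365647 277.00131567] [390.76417712 277.0186675 ] [407.31383965 288.20865831] [406.84195308 206.54777045] 319 208
```

View pics/w8.png

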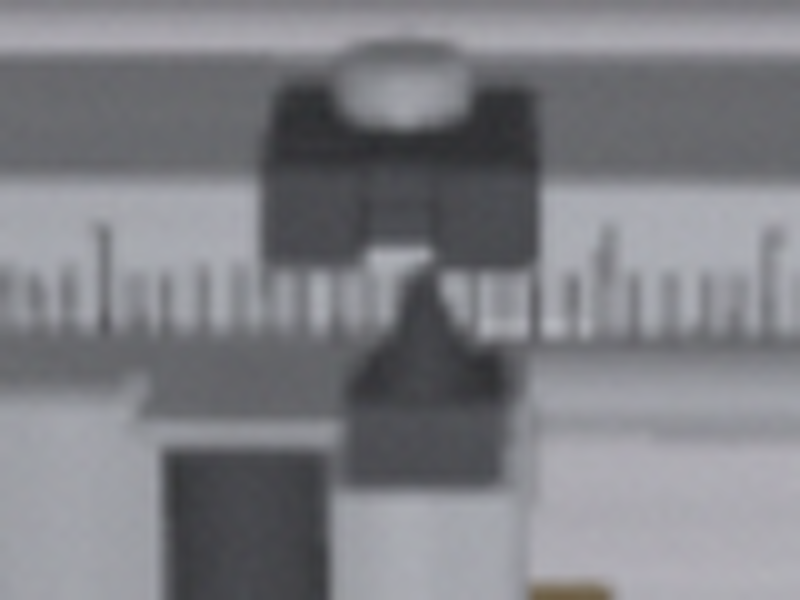

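The camera now looks straight down on it. The notch spans columns 366–436 (centre 401) and the tip is at 426, so the gap is about 1.5 mm, or about 7 mm of rim.

>>> send_rows(deltas="0 0.01 0.03 0 0;0 0.016 0.0567 0 0;0 0.016 0.0567 -0.01 0;0 0.016 0.0567 -0.0155 0;0 0.016 0.0567 -0.0155 0;0 0.014 0.0566 -0.0155 0;0 0.012 0.0565 -0.0155 0;0 0.01 0.0563 -0.0155 0;0 0.009 0.0563 -0.0155 0;0 0.009 0.0563 -0.0155 0")

```text
clock: 12.7
tool_pos: [0.4238, 0.0094, 0.231]
tcp_rot: [-0.032, 0.999, 0.001, 0.002]
contact_force: [0.8, 5.6, 13.6]
gripper_width: 0.0001
```

>>> send_rows(deltas="0 0 0 0.0155 0;0 -0.005 -0.03 0.0155 0;0 -0.009 -0.0563 0.0155 0;0 -0.009 -0.0563 0.0155 0;0 -0.009 -0.0563 0.0155 0")

```text
clock: 13.2
tool_pos: [0.4136, -0.0489, 0.2453]
tcp_rot: [-0.03, 1.0, 0.0, -0.0]
contact_force: [-0.4, 0.5, 0.1]
gripper_width: -0.0
```

```bash
cat > t2.py <<'E'
from h import *
import sys
r=np.load("v8.npy");p=cam("wrist");np.save(sys.argv[1]+".npy",p["img"])
x,y=319,208
# raw templates: pointer block/cone root (rows) and saddle
up=lambda im:cv2.resize(cv2.cvtColor(im,cv2.COLOR_RGB2GRAY)[y-46:y+54,x-60:x+60],None,fx=10,fy=10,interpolation=cv2.INTER_CUBIC)
a,b=up(r),up(p["img"])
for n,(x0,y0,x1,y1) in dict(ptr=(525,475,725,700),saddle=(440,230,760,440)).items():
    m=cv2.matchTemplate(b,a[y0:y1,x0:x1],cv2.TM_CCOEFF_NORMED);_,s,_,l=cv2.minMaxLoc(m);print(n,l[0]-x0,l[1]-y0,round(s,3))
save(p,sys.argv[1]+".png",(x-40,y-26,x+40,y+34),10);print(get_obs()["clock"])
E
python3 t2.py w9
```

```text
ptr -18 -9 0.937
saddle 5 -8 0.993
13.25
```

View pics/w9.png

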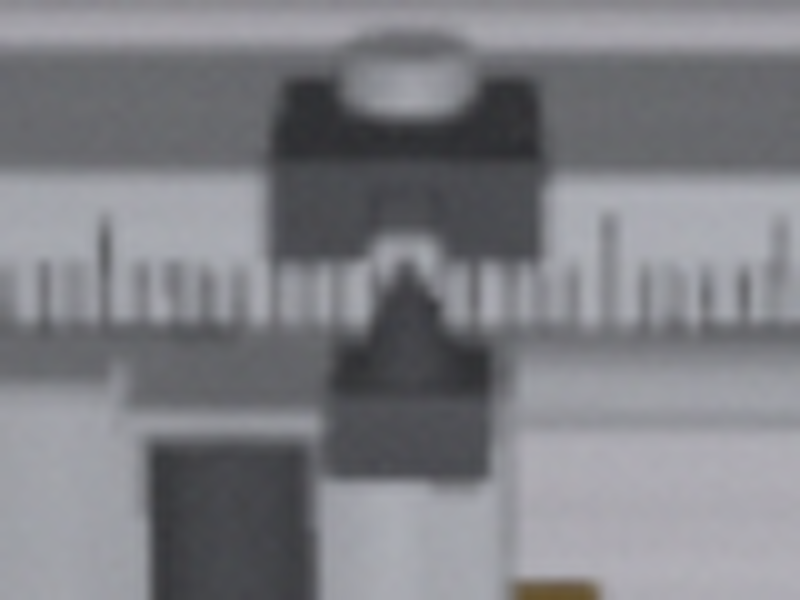

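The tip at 407 now sits in the notch (370–443, centre 406). Next is the lever: I'll work out a rigid arc about its axis.

Run:
```python
from h import *
P=[.4312,-.0744,-1.509]
o=get_obs();print(o["tool_pos"],o["clock"])
p=cam("wrist");print("knob",find(p,"lever_knob"))
A=fw(P,(94,0,0));print("axis",A)
for th in(-12,-5,2,10,18,26,34,42,50,58,62,66,70):
    t=np.radians(th);r=np.array([np.cos(t),np.sin(t)]);n=np.array([-r[1],r[0]])
    print(th,fw(P,[*(np.array([94,0])+58*r-20*n),0])[:2].round(4))
```

```text
[ 0.41387538 -0.04819027  0.24547047] 13.25
knob [(0.62, [0.3605, -0.3702, 0.0146]), (0.56, [0.4292, -0.185, 0.0708])]
axis [ 0.43700516 -0.16822057  0.        ]
-12 [ 0.4087 -0.2226]
-5 [ 0.4155 -0.2257]
2 [ 0.4227 -0.2279]
10 [ 0.4311 -0.2293]
18 [ 0.4397 -0.2295]
26 [ 0.4482 -0.2285]
34 [ 0.4565 -0.2264]
42 [ 0.4644 -0.2231]
50 [ 0.4718 -0.2188]
58 [ 0.4785 -0.2134]
62 [ 0.4815 -0.2104]
66 [ 0.4844 -0.2072]
70 [ 0.487  -0.2038]
```

>>> send_rows(deltas="0 0 0 0.045 0;0 -0.01 -0.045 0.045 -6;0 -0.014 -0.09 0.045 -12;0 -0.014 -0.135 0.045 -12;0 -0.014 -0.174 0.045 -12;0 -0.014 -0.174 0.02 -12;0 -0.014 -0.174 -0.01 -12;0 -0.014 -0.174 -0.022 -12;0 -0.014 -0.174 -0.022 -12")

```text
clock: 14.25
tool_pos: [0.4001, -0.2213, 0.2225]
tcp_rot: [0.073, 0.997, 0.001, -0.001]
contact_force: [0.3, 0.3, 0.2]
gripper_width: -0.0003
```

Run:
```python
from h import *
o=get_obs();print(o["tool_pos"],o["q"].round(2),o["contact_force"],o["clock"])
for n in ("wrist","top"):
  p=cam(n);print(n,find(p,"lever_knob"))
```

```text
[ 0.40006467 -0.22128491  0.22254687] [ 0.92  0.59 -0.7   2.15  0.65  0.63  1.18] [0.26602539 0.34397998 0.15982894] 14.25
wrist [(0.21, [0.3844, -0.0542, 0.044])]
top [(0.53, [0.4319, -0.061, 0.0396]), (0.46, [0.4378, -0.179, 0.0684])]
```

>>> send_rows(deltas="0 0.0155 -0.0035 0 7;0 0.0227 -0.006 0 14;0 0.031 -0.0075 0 22;0 0.0397 -0.0077 0 30;0 0.048 -0.0067 0 38;0 0.0565 -0.0045 0 46;0 0.0645 -0.001 0 54;0 0.0645 -0.001 0 54")

```text
clock: 15.25
tool_pos: [0.4654, -0.2232, 0.2245]
tcp_rot: [-0.388, 0.922, -0.0, 0.001]
contact_force: [-0.2, -0.0, -0.5]
gripper_width: 0.0002
```

>>> send_rows(deltas="0 0.0037 0.002 0 4;0 0.0074 0.0043 0 8;0 0.011 0.007 0 12;0 0.0141 0.0097 0 16;0 0.0141 0.0097 0 16")

```text
clock: 15.75
tool_pos: [0.4788, -0.2138, 0.2243]
tcp_rot: [-0.51, 0.86, -0.001, 0.0]
contact_force: [-0.1, -0.9, 0.6]
gripper_width: 0.0001
```

>>> send_rows(deltas="0 0.0015 0.0015 0 2;0 0.003 0.003 0 4;0 0.003 0.003 0 4")

```text
clock: 16.05
tool_pos: [0.4819, -0.2106, 0.2239]
tcp_rot: [-0.541, 0.841, -0.0, 0.0]
contact_force: [-0.5, -2.1, 1.6]
gripper_width: 0.0003
```

Run:
```python
from h import *
P=[.4312,-.0744,-1.509]
print("stop knob",fw(P,(94+58*np.cos(1.076),58*np.sin(1.076),67)))
for n in ("wrist","top","scene"):
  p=cam(n);print(n,find(p,"lever_knob"));save(p,"l_"+n+".png")
```

```text
stop knob [ 0.4896524  -0.19255713  0.067     ]
wrist [(0.89, [0.4331, -0.1766, 0.0678]), (0.7, [0.4199, -0.1784, 0.0411])]
top [(0.54, [0.4552, -0.1796, 0.0689])]
scene [(0.39, [0.4529, -0.17, 0.0609])]
```

>>> send_rows(deltas="0 0.0012 0.0017 0 2;0 0.0025 0.0035 0 4;0 0.0025 0.0035 0 4")

```text
clock: 16.65
tool_pos: [0.4837, -0.2086, 0.2235]
tcp_rot: [-0.571, 0.821, -0.001, -0.002]
contact_force: [-2.5, -8.5, 3.5]
gripper_width: 0.0001
```

>>> send_rows(deltas="0 0.0008 0.0016 0 2;0 0.0015 0.0032 0 4;0 0.0015 0.0032 0 4")

```text
clock: 16.95
tool_pos: [0.4848, -0.2077, 0.2235]
tcp_rot: [-0.598, 0.801, -0.002, -0.004]
contact_force: [-4.1, -16.7, 6.2]
gripper_width: -0.0001
```

The force climbed from 8 to 17 N with hardly any motion, so the lever is at its stop. I'll back off, lift and go back to the viewing pose.

>>> send_rows(deltas="0 -0.01 -0.025 0 0;0 -0.015 -0.035 0.03 -6;0 -0.015 -0.035 0.07 -12;0 -0.03 -0.01 0.085 -20;0 -0.04 0.03 0.085 -28;0 -0.05 0.07 0.085 -36;0 -0.06 0.11 0.085 -44;0 -0.07 0.145 0.085 -52;0 -0.0745 0.155 0.085 -60;0 -0.0745 0.155 0.085 -68")

```text
clock: 17.95
tool_pos: [0.4103, -0.0462, 0.3089]
tcp_rot: [-0.049, 0.999, 0.0, -0.0]
contact_force: [0.5, -1.0, 0.2]
gripper_width: -0.0001
```

Run:
```python
from h import *
o=get_obs();print(o["tool_pos"],o["tcp_rot"],o["clock"])
p=cam("wrist");print(find(p,"lever_knob"));a=p["img"][100:290,20:400,::-1];print((-np.array(p["R"]).T@p["t"]).round(3))
np.save("fin.npy",a)
P=[.4312,-.0744,-1.509]
for th in (50,58,61.6):
  X=fw(P,(94+58*np.cos(np.radians(th)),58*np.sin(np.radians(th)),67));print(th,fpx(p,X)-[20,100])
print("axis",fpx(p,fw(P,(94,0,67)))-[20,100])
```

```text
[ 0.41032277 -0.04621745  0.30894443] [-4.86776079e-02  9.98814522e-01  2.03732594e-04 -3.13905696e-06] 17.95
[(0.82, [0.4515, -0.1741, 0.0709])]
[ 0.332 -0.053  0.28 ]
50 [124.15447223 173.22641361]
58 [131.03122556 178.51005394]
61.6 [134.27298215 180.6185009 ]
axis [151.14545401 131.19306134]
```

>>> send_rows(deltas="0 0.0033 -0.0025 -0.03 -2.1;0 0.0033 -0.0025 -0.0635 -2.1;0 0.0033 -0.0025 -0.0635 -2.1;0 0.0033 -0.0025 -0.0635 -2.1")

```text
clock: 18.45
tool_pos: [0.4145, -0.0511, 0.2452]
tcp_rot: [-0.032, 0.999, 0.001, -0.001]
contact_force: [0.6, 0.8, 0.2]
gripper_width: -0.0003
```

```bash
python3 t2.py w10; python3 -c "
import numpy as np,cv2
a=cv2.resize(np.load('fin.npy'),None,fx=1.9,fy=1.9,interpolation=cv2.INTER_CUBIC)[:,:400]
b=cv2.resize(cv2.imread('pics/w10.png'),(400,300))
c=np.zeros((361,400,3),np.uint8);c[:300]=b
cv2.imwrite('pics/final.png',np.hstack([a[:361],c]))"
```

```text
ptr 18 -16 0.919
saddle 41 -16 0.991
18.5
```

View pics/final.png

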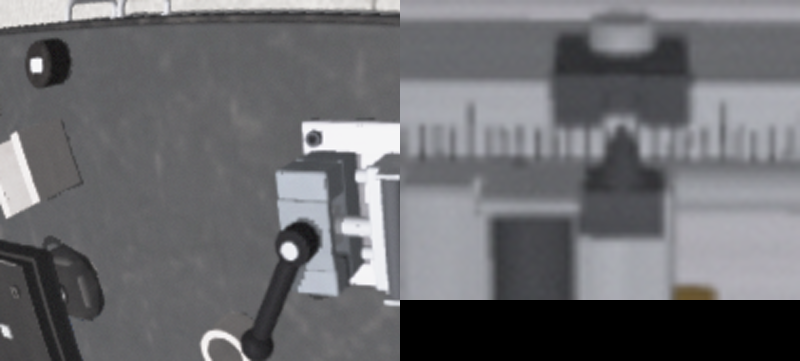

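The ball is at (135, 182) against a predicted (134, 181) for the stop. The pointer is still centred in the notch, with the relative shift unchanged at −23.

>>> send_rows(deltas="0 0 0 0.04 0;0 0 0 0.08 0;0 0 0 0.08 0;0 0 0 0.08 0")

```text
clock: 18.9
tool_pos: [0.4147, -0.0515, 0.3269]
tcp_rot: [-0.03, 1.0, -0.001, 0.002]
contact_force: [-0.9, -0.7, -0.1]
gripper_width: 0.0001
```

```bash
python3 -c "
from h import *
o=get_obs();print(o['clock'],o['contact_force'],o['tool_pos']);print(workorder.finish_job())"
```

```text
18.9 [-0.85914251 -0.67963106 -0.11886162] [ 0.41470284 -0.05152504  0.32694304]
the job is handed in; nothing more can be done
None
```

The job is done and handed in at 18.9 s. I rolled the wheel with the closed fingertips in six strokes until the pointer stood in the notch. Then I pushed the clamp lever round to its stop and lifted the arm clear.

**Pointer:** in the last close view it was centred in the notch to about 0.1 mm. Its position relative to the gauge marker was the same before and after locking.

**Lever:** the push force rose to about 17 N with hardly any further motion. The ball then lay within about 1 px of where it should be at the stop.

**Checks that disagreed or were weak:**
- **Fixture position:** two fits from opposite camera sides differed by about 5 mm along the screw, so I used a value between them.
- **Lever start:** the lever seemed to start about 8° further round than the open position given.
- **Pointer tracking:** my automatic tracking of the pointer failed on one picture near the marker. I set the last part from close-up views taken directly above the notch.
- **Wheel force:** it reached about 18 N at the end of one stroke, above the suggested 15 N.
- **Loose parts:** I sent the arm near none of them, but I did not check each one again at the end.

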